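# Swing the glass tray under the curved tap and lock it

### The arm

A 6-joint arm with a two-finger parallel gripper is mounted at the origin on the work surface. World frame = base frame: x ahead of the robot, y to its left, z up, the work surface at z = 0. Lengths are in m, angles in rad, forces in N, time in s.
With the tool pointing down it reaches from about 0.35 to 0.975 m from the base axis. Payload 4.9 kg.
Tool frame: the origin (TCP) lies on the mounting face of the last link; the fingertips stand 173 mm ahead of it and the grasp point (between the pads) lies 155 mm ahead of it (tcp_to_grasp is the distance from the TCP to the grasp point, in m); z points along the fingers, y is the line along which they close (so a half turn about z gives the same grasp; the last joint's range is limited). The gripper opens to 85 mm and grips with 20 to 120 N. Pads are 22 mm wide; open, the fingers measure 114 mm over their backs; the gripper's body (76 mm by 85 mm) begins 54 mm behind the grasp point. The pads swing forward as they close: fully open they stand 13 mm farther back than shut.
Start: joints at [-0.119, 0.053, 1.613, -0, 1.476, -0.119], TCP at [0.625, 0, 0.405] pointing down, gripper open.
Joint ranges: [-3.01, 3.01], [-1.01, 2.22], [0.06, 2.58], [-1.02, 4.17], [0.09, 2.62], [-3.14, 3.14]. Speed limits (rad/s): [2.57, 2.57, 3.14, 3.14, 3.14, 3.14].

### API

Orientations are given as a rotation vector (axis times angle).
In Python, from station import get_obs, get_image, calibration, finish_job, tcp_to_grasp gives the robot as it stands. The module is installed in compiled form; this text tells all that it offers.
- The arm moves only by the tool arm_command, never from a script. Its argument "plan" is a list that holds one entry, the list of rows, each a list of 6 numbers: the shift along the tool's x, y, z in cm, then the turn, a rotation vector about the tool's x, y, z in rad. A call has 1 to 12 rows; each row is the pose to reach, as a shift and turn from the pose commanded when the call began, along the tool's axes at that moment; what a row does not reach only later rows make up. A row lasts 1/12 s, in which the tool goes at most 41.7 mm and 7.16 degrees, less where a joint would pass 70% of its speed; a pose out of reach is approached as far as the arm can. A call with a gripper value outside its range is refused whole. "gripper" is the closure, from -1 (fully open) to 1 (shut), set as the call begins (left out, the last holds). The fingers move at their own pace and stop on an object; "force" is the grip in N (left out, the last holds). Time passes only in rows, so rows that repeat a pose let the fingers close. It gives the time, the measured TCP pose, the force, the opening and the grip force at its end, in the units of the state.
- get_obs(): the state, without advancing time (a new reading comes with each control period).
- get_image(name): name is "scene" or "side" or "wrist"; returns (picture, depth): 400x640x3 uint8, blue, green, red; 400x640 float32, m along the optical axis (not along the pixel's ray), 0 where there is no reading.
- calibration(name): a dict with "fx", "fy", "cx", "cy" (pixels), "pose" (4x4, takes a point from camera to world coordinates). Camera axes: x right, y up, looking along -z (the intrinsics and any distortion apply to the point x, -y, -z); pixel columns grow to the right and rows downward; lengths in m; the calibration is good to about 2 mm. A picture is of the moment at which its call begins: read the wrist's pose just before it. calibration takes no time and is no camera call; for the wrist camera it gives the pose at the moment of the call.
- finish_job(): hands the job in; it is judged then, once.
The state is a dict: "t": time; "q": joint angles; "dq": joint speeds; "effort": joint torques, N m; "tool_pos": TCP position; "tool_rot": TCP orientation; "contact_force": force on the tool from outside, world axes, zero at the start; "wrist_torque": the same for the moment, N m; "opening": finger opening in m; "grip_force": force on a finger pad.
Only numpy, scipy, OpenCV 4.12 (cv2) and the standard library are available. Lean on these libraries where they do the work, as an engineer would, in place of code of your own. Each camera call takes 0.05 s, during which the arm holds its last target. There are 200 camera calls.

### The job

On the drinks counter, pull up the spring plunger of the swing-arm tray, swing the arm round so that the tray with its glass comes under the outlet of the curved (swan-neck) tap, and let the plunger snap fully down into the hole there. Keep the glass standing upright on the tray, leave the other crockery where it is, and let go of everything.

Things in the scene. Friction and masses are not known exactly. Their poses are not given: they have to be found in the camera images.
- stand: Fixed steel stand, 44 mm high. Origin on the counter on the arm's vertical pivot axis, z up. Its -x side carries a level index plate (74 x 190 mm, top 40 mm above the counter) with three 13 mm holes, 120 mm from the pivot: one at -x, one 0.6 rad to each side. Arm angle 0 is the middle hole (the start); +0.6 and -0.6 put the tray exactly under one tap or the other.
- swing_arm (a joint): Swing arm's angle about the pivot, rad, 0 in the middle hole, positive counter-clockwise from above, stops at +-0.8. Level aluminium bar 315 x 30 mm, top 56 mm above the counter, pivoted near its middle: tray end towards the stand's +x, plunger end -x, so the ends move opposite ways. Light friction (0.12 N m): stays where left; locked while the pin is in a hole.
- plunger (a joint): How far the plunger is pulled up, m: 0 fully down in a hole, 0.020 at its upper stop. The 10 mm round-ended pin is clear of the plate above 0.012; let go between holes it rests on the plate at about 0.012. The spring presses down with about 3 N at 0 and 7 N at 0.020.
- handle (a point): Centre of the plunger's pale wooden T-grip on the arm's near end, 120 mm from the pivot: a bar 66 mm long (x axis, along the arm), 18 mm wide (y), 22 mm high (z) on a thin stem. With the plunger down its centre is 95 mm and its top 106 mm above the counter, its underside 28 mm above the arm. It turns with the arm and rises with the plunger.
- tray (a point): Centre of the floor of the round steel drip tray (110 mm across, rim 8 mm above its floor) fixed on the far end of the swing arm, 160 mm from the pivot, 60 mm above the counter.
- tumbler: Plain drinking glass standing loose in the middle of the tray, 68 mm across the mouth, 110 mm high, about 0.25 kg. Origin at the centre of its underside, z up.
- curved_outlet (a point): Mouth of the curved steel swan-neck tap (round pipe, 20 mm thick, bent over in a half circle, 245 mm high, fixed on the counter): 181 mm above the counter, pointing down. This is the tap the tray must go under. Which of the two tap places it stands at changes.
- square_outlet (a point): Mouth of the other tap, a square steel column with a box-shaped head, 240 mm high, fixed; 181 mm above the counter, pointing down. Not the one wanted.
- saucers: Stack of white saucers, 100 mm across, 58 mm high, loose; origin at the centre of its underside. A bystander.
- bowl: White bowl, 110 mm across, 55 mm high, loose; origin at the centre of its underside. A bystander.
- beaker: White plastic beaker, 84 mm across, 120 mm high, loose; origin at the centre of its underside. A bystander.
Not all that is in view belongs to the job. Leave any black or pink look-alike of the tumbler alone.

How it is judged:
On the way, in this order (a step that is already met when the one before it is completed fails the run):
1. the plunger is pulled up, its pin clear of the plate (value of joint plunger above 0.0105 m), for 0.1 s.
2. the tray is under the curved tap and the plunger has snapped down into the hole there (horizontal distance between tray and curved_outlet below 0.012 m and value of joint plunger below 0.003 m), for 0.2 s.
At the end, for the whole second after the job is handed in: The tray's centre is within 12 mm (horizontally) of the curved tap's outlet, the plunger is down to within 3 mm in the hole there, and the glass stands still and upright (within 0.1 rad) on the tray, within 35 mm of its centre (all of step 2 and angle between tumbler's own z axis and vertical below 0.1 rad and horizontal distance between tumbler and tray below 0.035 m and height (world z) of tumbler above 0.055 m and linear speed of tumbler below 0.02 m/s); the robot touches nothing.
It fails at once if the glass is tipped by more than 0.4 rad (angle between tumbler's own z axis and vertical above 0.4 rad).
It fails at once if a bystander (saucers, bowl or beaker) is moved by more than 30 mm (distance of any of saucers, bowl, beaker from where it was at the start of the episode above 0.03 m).
It also fails if it takes over 40 s, if anything falls off the work surface, if the arm or the gripper's body presses on something with over 40 N, if the wrist force passes 120 N, or if a joint passes its speed limit or range.

## Working session

There is one attempt and no reset: what is moved stays moved. The work goes in short steps, Python scripts to look and compute and a tool call to move; the robot and the scene stay as the last step left them, time stands still between calls to the robot, and variables do not carry over. Pictures are saved under pics/ and viewed, at most 10 in all, crops included, and the job is handed in when it is done.

Besides the shell and the picture viewer there is one more tool, called after "Emit:" as name(argument=value, ...), one argument or row to a line, values as JSON. arm_command: Moves the arm, as the interface text tells. Its arguments: {"type":"object","properties":{"plan":{"type":"array"},"gripper":{"type":"number"},"force":{"type":"number"}},"required":["plan"]}

```bash
mkdir -p pics; cat > h.py <<'E'
import numpy as np, cv2
from station import *
def pts(name):
    c=calibration(name); im,d=get_image(name)
    v,u=np.mgrid[:400,:640]
    P=np.stack([(u-c['cx'])/c['fx']*d,-(v-c['cy'])/c['fy']*d,-d],-1)
    W=P@c['pose'][:3,:3].T+c['pose'][:3,3]
    W[d==0]=np.nan
    return im,W
E
python3 - <<'E'
from h import *
o=get_obs();print(o['t'],o['tool_pos'],o['tool_rot'],tcp_to_grasp)
for n in("scene","side"):
    c=calibration(n);print({k:(np.round(v,3).tolist() if k=='pose' else v) for k,v in c.items()})
    im,W=pts(n);np.save(n+'.npy',W);cv2.imwrite(f'pics/{n}0.png',im)
E
```

```text
0.0 [6.24722888e-01 9.03480840e-06 4.03451983e-01] [-2.22034041e+00 -2.22022500e+00  2.01476374e-03] 0.1547
{'fx': 486.0198320065017, 'fy': 486.0198320065017, 'cx': 318.395799845233, 'cy': 204.88909332527484, 'pose': [[-0.723, -0.556, 0.41, 1.309], [0.691, -0.583, 0.426, 0.681], [0.002, 0.592, 0.806, 1.47], [0.0, 0.0, 0.0, 1.0]]}
{'fx': 398.54685092663834, 'fy': 398.54685092663834, 'cx': 324.036489930331, 'cy': 198.98463119822435, 'pose': [[-0.923, 0.211, -0.322, 0.255], [-0.384, -0.457, 0.802, 0.916], [0.022, 0.864, 0.503, 0.704], [0.0, 0.0, 0.0, 1.0]]}
```

View pics/scene0.png

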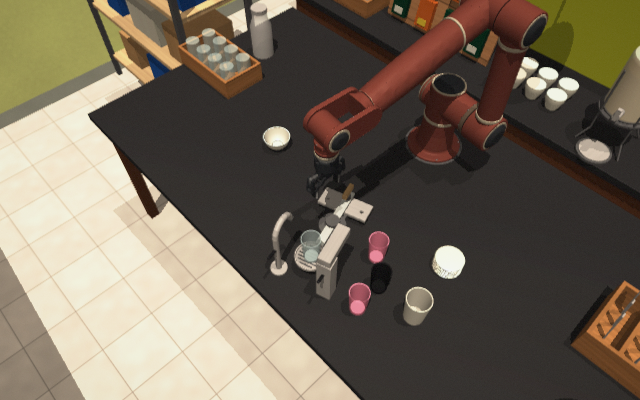

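View pics/side0.png

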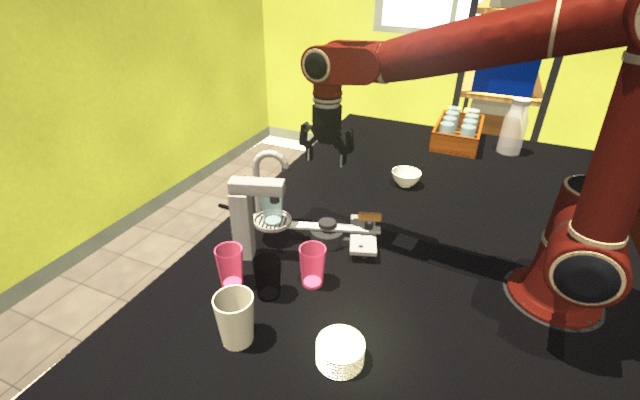

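The scene view shows the swan-neck tap at about (280,240), the square tap at (330,260), the tray with its glass at (311,250) and the wooden grip at (348,192). In the side view the grip is at (370,217), the pivot at (327,225) and the tray at (272,222).

```bash
python3 - <<'E'
from h import *
for n,box in(("scene",(175,225,300,390)),("side",(195,265,335,395))):
    im=cv2.imread(f'pics/{n}0.png');W=np.load(n+'.npy')
    hsv=cv2.cvtColor(im,cv2.COLOR_BGR2HSV)
    reg=np.zeros(im.shape[:2],bool);reg[box[0]:box[1],box[2]:box[3]]=1
    m=reg&(hsv[...,0]>5)&(hsv[...,0]<25)&(hsv[...,1]>90)&(hsv[...,2]>40)&(W[...,2]>.07)&(W[...,2]<.125)
    p=W[m];print(n,'handle',m.sum(),np.median(p,0),p.min(0),p.max(0))
    t=p[p[:,2]>np.percentile(p[:,2],90)-.006]
    print(' top',len(t),cv2.minAreaRect((t[:,:2]*1000).astype(np.float32)),np.median(t[:,2]))
    # arm top
    near=(W[...,0]>.4)&(W[...,0]<1)&(abs(W[...,1])<.35)
    a=W[near&(abs(W[...,2]-.056)<.004)&(hsv[...,2]>110)&(hsv[...,1]<50)]
    print(' arm',len(a),cv2.minAreaRect((a[:,:2]*1000).astype(np.float32)))
    pl=W[near&(abs(W[...,2]-.04)<.003)&(hsv[...,2]>100)&(hsv[...,1]<50)]
    print(' plate',len(pl),cv2.minAreaRect((pl[:,:2]*1000).astype(np.float32)))
    tp=W[near&(W[...,2]>.18)&(W[...,2]<.26)&(hsv[...,1]<70)&(W[...,0]>.65)]
    H=np.unique(np.round(tp[:,:2]/.02).astype(int),axis=0,return_counts=True)
    print(' taps',[(a*2).tolist()+[int(b)] for a,b in zip(*H) if b>4])
    crop=im[150:300,240:420] if n=='scene' else im[150:300,210:400]
    cv2.imwrite(f'pics/{n}c.png',cv2.resize(crop,None,fx=4,fy=4,interpolation=cv2.INTER_CUBIC)[:600,:800])
E
```

```text
scene handle 99 [ 0.49607772 -0.01441837  0.1054007 ] [ 0.45960288 -0.03720236  0.08578454] [ 5.28730089e-01 -5.38414728e-05  1.14307225e-01]
 top 51 ((495.1463317871094, -16.273189544677734), (67.35028839111328, 17.372745513916016), 18.628742218017578) 0.10874122538457498
 arm 264 ((632.0280151367188, 173.80642700195312), (361.1280517578125, 434.98773193359375), 12.245702743530273)
 plate 286 ((653.4464721679688, 44.59736633300781), (394.8473815917969, 201.76783752441406), 19.580249786376953)
 taps [[68, 0, 7], [68, 12, 6], [68, 14, 19], [68, 16, 28], [70, 12, 11], [70, 14, 38], [70, 16, 45], [70, 18, 6], [72, 14, 32], [72, 16, 38], [72, 18, 23], [74, 14, 28], [74, 16, 38], [74, 18, 39], [76, -2, 39], [76, 14, 12], [76, 16, 38], [76, 18, 48], [76, 20, 16], [78, -2, 29], [78, 0, 9], [78, 16, 37], [78, 18, 39], [78, 20, 50], [80, -2, 12], [80, 0, 22], [80, 16, 26], [80, 18, 66], [80, 20, 94], [82, -2, 7], [82, 0, 44], [82, 16, 38], [82, 18, 48], [84, 0, 48], [84, 2, 28], [86, 0, 18], [86, 2, 5]]
side handle 200 [ 0.48748961 -0.01307554  0.10118952] [ 0.45754196 -0.03043886  0.07520836
[... 177 characters left out ...]
548 ((625.6829833984375, 175.79702758789062), (391.26239013671875, 405.13238525390625), 7.916944980621338)
 plate 634 ((642.2789306640625, 38.34526062011719), (366.04730224609375, 205.80572509765625), 21.026931762695312)
 taps [[66, 0, 19], [68, 0, 7], [68, 12, 13], [68, 14, 45], [68, 16, 124], [70, 12, 5], [70, 14, 35], [70, 16, 145], [70, 18, 26], [72, 14, 28], [72, 16, 34], [72, 18, 103], [74, -2, 15], [74, 14, 13], [74, 16, 29], [74, 18, 124], [76, -2, 103], [76, 14, 5], [76, 16, 38], [76, 18, 125], [76, 20, 87], [78, -2, 34], [78, 0, 24], [78, 16, 23], [78, 18, 33], [78, 20, 182], [80, -2, 5], [80, 0, 44], [80, 16, 17], [80, 18, 26], [80, 20, 112], [82, 0, 62], [84, 0, 52], [84, 2, 37]]
```

View pics/scenec.png

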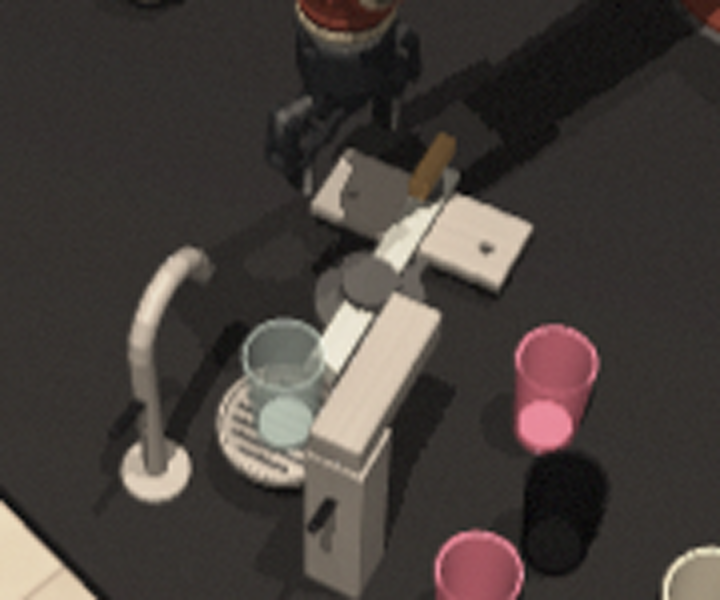

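View pics/sidec.png

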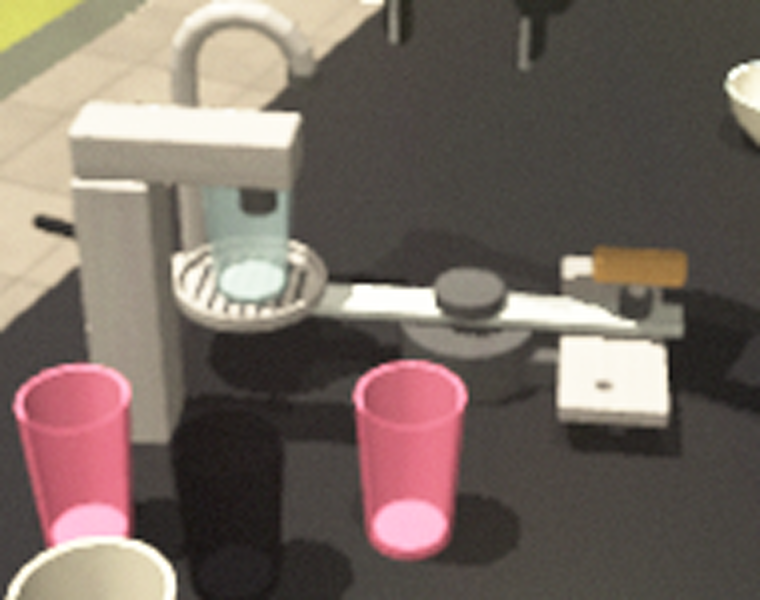

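Emit:
arm_command(
  plan=[
    [[-1.65, -13.3, 7.5, 0, 0, 1.255], [-1.65, -13.3, 7.5, 0, 0, 1.255], [-1.65, -13.3, 7.5, 0, 0, 1.255], [-1.65, -13.3, 7.5, 0, 0, 1.255], [-1.65, -13.3, 7.5, 0, 0, 1.255], [-1.65, -13.3, 7.5, 0, 0, 1.255], [-1.65, -13.3, 7.5, 0, 0, 1.255], [-1.65, -13.3, 7.5, 0, 0, 1.255], [-1.65, -13.3, 7.5, 0, 0, 1.255], [-1.65, -13.3, 7.5, 0, 0, 1.255], [-1.65, -13.3, 7.5, 0, 0, 1.255], [-1.65, -13.3, 7.5, 0, 0, 1.255]],
  ],
  gripper=-1,
)

```text
t: 1.1
tool_pos: [0.4918, -0.0165, 0.3293]
tool_rot: [-3.102, -0.498, 0.001]
contact_force: [0.4, -0.0, 0.3]
opening: 0.0852
grip_force: 0.0
```

```bash
python3 - <<'E'
from h import *
o=get_obs();print(o['t'],o['q'],o['tool_pos'],o['tool_rot'],o['opening'])
c=calibration('wrist');print(np.round(c['pose'],3))
im,W=pts('wrist');cv2.imwrite('pics/wrist1.png',im);np.save('wrist.npy',W)
for n in('wrist','scene','side'):
    if n!='wrist': im,W=pts(n)
    hsv=cv2.cvtColor(im,cv2.COLOR_BGR2HSV)
    m=(hsv[...,0]>5)&(hsv[...,0]<25)&(hsv[...,1]>90)&(hsv[...,2]>40)&(W[...,2]>.098)&(W[...,2]<.118)&(abs(W[...,0]-.49)<.06)&(abs(W[...,1]+.015)<.05)
    if m.sum()>5: print(n,m.sum(),cv2.minAreaRect((W[m][:,:2]*1000).astype(np.float32)),np.median(W[m],0))
E
```

```text
1.1 [-1.84796166e-01 -2.14067784e-01  1.99226169e+00 -2.39876983e-05
  1.36408171e+00  1.06729523e+00] [ 0.49181928 -0.01645253  0.32933131] [-3.10158235e+00 -4.98479064e-01  1.02225453e-03] 0.08516626827781941
[[ 0.312  0.917  0.249  0.555]
 [-0.95   0.301  0.082  0.004]
 [ 0.    -0.262  0.965  0.298]
 [ 0.     0.     0.     1.   ]]
wrist 1840 ((494.5907897949219, -18.387073516845703), (65.07679748535156, 17.505950927734375), 17.96283721923828) [ 0.49860506 -0.01702999  0.10530301]
scene 83 ((493.0836181640625, -17.037586212158203), (68.84765625, 19.8546142578125), 18.657529830932617) [ 0.49366833 -0.01522257  0.10676382]
side 126 ((489.4390563964844, -17.18703842163086), (62.25948715209961, 20.50226593017578), 17.033851623535156) [ 0.48771542 -0.01493258  0.1056606 ]
```

View pics/wrist1.png

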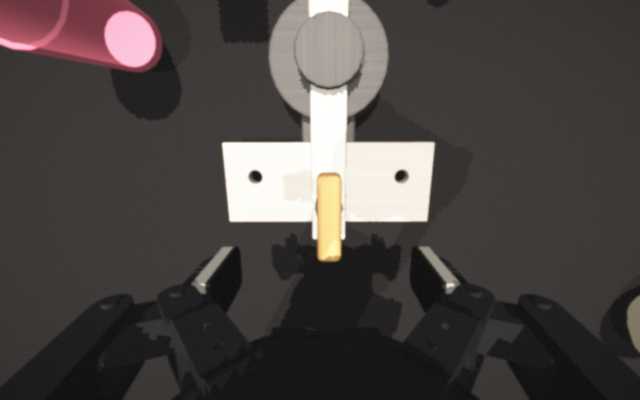

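The wrist view shows the grip at (329,218) centred between the fingers. The empty holes are at (255,176) and (402,176), and the pivot cap is at (329,48). The left hole, on the +y side, is the one that brings the tray under the swan-neck.

```bash
python3 - <<'E'
from h import *
c=calibration('wrist');im=cv2.imread('pics/wrist1.png')
def ray(u,v,z):
    d=c['pose'][:3,:3]@np.array([(u-c['cx'])/c['fx'],-(v-c['cy'])/c['fy'],-1]);o=c['pose'][:3,3]
    return o+d*(z-o[2])/d[2]
g=cv2.cvtColor(im,cv2.COLOR_BGR2GRAY)
hl=[]
for u,v in((255,176),(402,176)):
    s=g[v-12:v+13,u-12:u+13]<90; y,x=np.nonzero(s); hl.append(ray(x.mean()+u-12,y.mean()+v-12,.040)); print('hole',s.sum(),hl[-1])
A,B=[h[:2] for h in hl]; print('sep',np.linalg.norm(A-B),'exp',.24*np.sin(.6))
m=(A+B)/2; d=(B-A)/np.linalg.norm(B-A); n=np.array([-d[1],d[0]]); n*=np.sign(n[0])
piv=m+n*.12*np.cos(.6); a=np.arctan2(n[1],n[0]); print('pivot',piv,'ang',a)
print('handle0',piv-n*.12)
hsv=cv2.cvtColor(im,cv2.COLOR_BGR2HSV)
mk=((hsv[...,0]>5)&(hsv[...,0]<28)&(hsv[...,1]>90)&(hsv[...,2]>60)).astype(np.uint8);mk[270:]=0;mk[:160]=0
k=max(cv2.findContours(mk,0,2)[0],key=cv2.contourArea);print('bbox',cv2.boundingRect(k),[ray(*p,.106)[:2] for p in cv2.minAreaRect(k)[:1]])
print('pivot cap',ray(329,48,.064))
tx=np.array([np.cos(a),np.sin(a)]);ty=np.array([tx[1],-tx[0]])
for s in np.linspace(0,.6,7):
    h=piv-.12*np.array([np.cos(a-s),np.sin(a-s)])-(piv-.12*n); print(round(s,2),np.round([h@tx*100,h@ty*100],2))
print('tray tgt',piv+.16*np.array([np.cos(a-.6),np.sin(a-.6)]))
E
```

```text
hole 84 [0.49401716 0.052001   0.04      ]
hole 79 [ 0.5359135  -0.07514129  0.04      ]
sep 0.13386734850721177 exp 0.1355141936148085
pivot [0.60903015 0.0194264 ] ang 0.3183175953750154
handle0 [ 0.49505855 -0.01812989]
bbox (316, 173, 26, 89) [array([ 0.49700132, -0.01742894])]
pivot cap [0.61047227 0.01923311 0.064     ]
0.0 [0. 0.]
0.1 [ 0.06 -1.2 ]
0.2 [ 0.24 -2.38]
0.3 [ 0.54 -3.55]
0.4 [ 0.95 -4.67]
0.5 [ 1.47 -5.75]
0.6 [ 2.1  -6.78]
tray tgt [ 0.76272441 -0.02504914]
```

Emit:
arm_command(
  plan=[
    [[0.25, 0.25, 3, 0, 0, 0], [0.25, 0.25, 6, 0, 0, 0], [0.25, 0.25, 7.9, 0, 0, 0], [0.25, 0.25, 7.9, 0, 0, 0], [0.25, 0.25, 7.9, 0, 0, 0]],
  ],
)

```text
t: 1.67
tool_pos: [0.4947, -0.018, 0.2497]
tool_rot: [-3.101, -0.495, 0.004]
contact_force: [-0.3, -0.1, -0.0]
opening: 0.0856
grip_force: 0.0
```

Emit:
arm_command(
  plan=[
    [[0, 0, 0, 0, 0, 0], [0, 0, 0, 0, 0, 0], [0, 0, 0, 0, 0, 0], [0, 0, 0, 0, 0, 0], [0, 0, 0, 0, 0, 0], [0, 0, 0, 0, 0, 0], [0, 0, 0, 0, 0, 0], [0, 0, 0, 0, 0, 0], [0, 0, 0, 0, 0, 0], [0, 0, 0, 0, 0, 0]],
  ],
  gripper=1,
  force=70,
)

```text
t: 2.5
tool_pos: [0.4954, -0.018, 0.2516]
tool_rot: [3.102, 0.495, 0.001]
contact_force: [-2.1, 1.4, 6.1]
opening: 0.0166
grip_force: 68.8
```

Emit:
arm_command(
  plan=[
    [[0, 0, -0.5, 0, 0, 0], [0, 0, -1.0, 0, 0, 0], [0, 0, -1.4, 0, 0, 0], [0, 0, -1.6, 0, 0, 0], [0, 0, -1.6, 0, 0, 0], [0, 0, -1.6, 0, 0, 0]],
  ],
)

```text
t: 3.0
tool_pos: [0.4951, -0.0179, 0.2664]
tool_rot: [-3.102, -0.494, -0.002]
contact_force: [5.8, 2.9, -6.8]
opening: 0.0166
grip_force: 68.3
```

```bash
cat > hz.py <<'E'
from h import *
o=get_obs();print(o['t'],o['tool_pos'],o['contact_force'],o['opening'],o['grip_force'])
for n in('wrist','side','scene'):
    im,W=pts(n); hsv=cv2.cvtColor(im,cv2.COLOR_BGR2HSV)
    m=(hsv[...,0]>5)&(hsv[...,0]<28)&(hsv[...,1]>90)&(hsv[...,2]>40)&(W[...,2]>.07)&(W[...,2]<.14)&(abs(W[...,0]-.49)<.06)&(abs(W[...,1]-.02)<.08)
    if m.sum()>5: print(n,m.sum(),np.median(W[m],0),np.percentile(W[m][:,2],[10,50,80,95]))
    cv2.imwrite(f'pics/{n}_{o["t"]:.1f}.png',im)
E
python3 hz.py
```

```text
3.0 [ 0.49514799 -0.01790697  0.26637821] [ 5.8237914   2.86787899 -6.76326451] 0.01664165579458116 68.32715392112732
wrist 4797 [ 0.50143269 -0.01628743  0.11995132] [0.11780655 0.11995132 0.12059931 0.12111656]
side 130 [ 0.47727913 -0.01508596  0.11583653] [0.1040348  0.11583653 0.12095704 0.12254405]
scene 65 [ 0.50736694 -0.01165885  0.12018604] [0.10883314 0.12018604 0.1245612  0.12736729]
```

Emit:
arm_command(
  plan=[
    [[0, -0.24, -0.15, 0, 0, 0.02], [0.02, -0.72, -0.15, 0, 0, 0.06], [0.07, -1.32, -0.15, 0, 0, 0.11], [0.17, -2.03, -0.15, 0, 0, 0.17], [0.32, -2.74, -0.15, 0, 0, 0.23], [0.5, -3.43, -0.15, 0, 0, 0.29], [0.73, -4.11, -0.15, 0, 0, 0.35], [1.0, -4.78, -0.15, 0, 0, 0.41], [1.25, -5.33, -0.15, 0, 0, 0.46], [1.47, -5.75, -0.15, 0, 0, 0.5], [1.65, -6.07, -0.15, 0, 0, 0.53], [1.77, -6.27, -0.15, 0, 0, 0.55]],
  ],
)

```text
t: 4.15
tool_pos: [0.4925, 0.0468, 0.2676]
tool_rot: [3.118, -0.369, 0.001]
contact_force: [5.6, -1.8, -7.6]
opening: 0.0171
grip_force: 68.5
```

```bash
python3 hz.py; ls pics
```

```text
4.15 [0.4924726  0.04675915 0.26762846] [ 5.57956482 -1.84084946 -7.57383259] 0.017060305861773893 68.50933313369751
wrist 4791 [0.4987649  0.04514131 0.12116877] [0.11897074 0.12116877 0.12183154 0.12236541]
side 116 [0.47260395 0.05801647 0.11528552] [0.1060515  0.11528552 0.12248116 0.12389716]
scene 50 [0.50998015 0.04590044 0.12073991] [0.10910738 0.12073991 0.12477621 0.12803542]
scene0.png
scene_3.0.png
scene_4.2.png
scenec.png
side0.png
side_3.0.png
side_4.2.png
sidec.png
wrist1.png
wrist_3.0.png
wrist_4.2.png
```

Emit:
arm_command(
  plan=[
    [[0, -0.2, 0, 0, 0, 0.017], [0.01, -0.4, 0, 0, 0, 0.033], [0.01, -0.6, 0, 0, 0, 0.05], [0.01, -0.6, 0, 0, 0, 0.05], [0.01, -0.6, 0.2, 0, 0, 0.05], [0.01, -0.6, 0.4, 0, 0, 0.05], [0.01, -0.6, 0.6, 0, 0, 0.05], [0.01, -0.6, 0.6, 0, 0, 0.05]],
  ],
)

```text
t: 4.97
tool_pos: [0.494, 0.0525, 0.2617]
tool_rot: [3.109, -0.446, 0.001]
contact_force: [5.0, -2.2, -5.3]
opening: 0.0173
grip_force: 68.8
```

```bash
python3 hz.py; ls pics
```

```text
4.9667 [0.49402749 0.05251353 0.26173356] [ 5.02072731 -2.17267443 -5.34435977] 0.01726688813061224 68.7545907497406
wrist 4790 [0.50032557 0.05078837 0.11530559] [0.11318554 0.11530559 0.1159293  0.1164913 ]
side 113 [0.47421088 0.06363282 0.11073511] [0.10038968 0.11073511 0.11678467 0.11870054]
scene 51 [0.51135369 0.04936031 0.11594617] [0.10176508 0.11594617 0.11782526 0.12337245]
scene0.png
scene_3.0.png
scene_4.2.png
scene_5.0.png
scenec.png
side0.png
side_3.0.png
side_4.2.png
side_5.0.png
sidec.png
wrist1.png
wrist_3.0.png
wrist_4.2.png
wrist_5.0.png
```

Emit:
arm_command(
  plan=[
    [[0, 0, 0.2, 0, 0, 0], [0, 0, 0.4, 0, 0, 0], [0, 0, 0.6, 0, 0, 0], [0, 0, 0.8, 0, 0, 0], [0, 0, 0.85, 0, 0, 0], [0, 0, 0.85, 0, 0, 0]],
  ],
)

```text
t: 5.62
tool_pos: [0.4941, 0.0525, 0.2536]
tool_rot: [3.109, -0.445, 0.0]
contact_force: [2.6, -2.6, -4.4]
opening: 0.0166
grip_force: 68.9
```

```bash
python3 hz.py
```

```text
5.6167 [0.49407105 0.05252833 0.25364889] [ 2.64822578 -2.56185388 -4.35279209] 0.016638780959777985 68.9402425289154
wrist 4784 [0.50028456 0.0508203  0.10720136] [0.10511472 0.10720136 0.10782434 0.1084086 ]
side 114 [0.4748418  0.06396538 0.10176129] [0.09189153 0.10176129 0.10795066 0.10967632]
scene 49 [0.51288329 0.04956348 0.10621677] [0.0946172  0.10621677 0.11045399 0.11382202]
```

Plunger is about 2 mm up and in the hole. I'll release it so it snaps down, then rise straight up.

Emit:
arm_command(
  plan=[
    [[0, 0, 0, 0, 0, 0], [0, 0, 0, 0, 0, 0], [0, 0, 0, 0, 0, 0], [0, 0, 0, 0, 0, 0], [0, 0, 0, 0, 0, 0], [0, 0, 0, 0, 0, 0], [0, 0, 0, 0, 0, 0], [0, 0, 0, 0, 0, 0], [0, 0, 0, 0, 0, 0], [0, 0, 0, 0, 0, 0]],
  ],
  gripper=-1,
)

```text
t: 6.6
tool_pos: [0.494, 0.0528, 0.2537]
tool_rot: [-3.11, 0.445, 0.0]
contact_force: [0.3, -0.4, -0.1]
opening: 0.0855
grip_force: 0.0
```

Emit:
arm_command(
  plan=[
    [[0, 0, -2, 0, 0, 0], [0, 0, -4, 0, 0, 0], [0, 0, -6, 0, 0, 0], [0, 0, -8, 0, 0, 0], [0, 0, -8, 0, 0, 0], [0, 0, -8, 0, 0, 0]],
  ],
)

```text
t: 7.1
tool_pos: [0.4944, 0.0528, 0.3349]
tool_rot: [-3.11, 0.445, -0.005]
contact_force: [-0.2, 0.4, -0.4]
opening: 0.0854
grip_force: 0.0
```

```bash
python3 hz.py; python3 - <<'E'
import cv2,glob
a=cv2.imread(sorted(glob.glob('pics/scene_*'))[-1])[150:300,240:420];b=cv2.imread(sorted(glob.glob('pics/side_*'))[-1])[150:300,210:400]
cv2.imwrite('pics/fin.png',cv2.resize(cv2.hconcat([a,b]),None,fx=2.1,fy=2.1,interpolation=cv2.INTER_CUBIC))
E
```

```text
7.1 [0.49435617 0.05275572 0.33492546] [-0.22087848  0.39910432 -0.3534117 ] 0.08541119702974945 0.0
wrist 1944 [0.49584781 0.05179115 0.10527457] [0.10354052 0.10527457 0.10589927 0.10649802]
side 194 [0.48720402 0.0596085  0.10067039] [0.08955472 0.10067039 0.10644758 0.10795865]
scene 111 [0.49665466 0.05499752 0.10399092] [0.09096463 0.10399092 0.10814121 0.11083056]
```

View pics/fin.png

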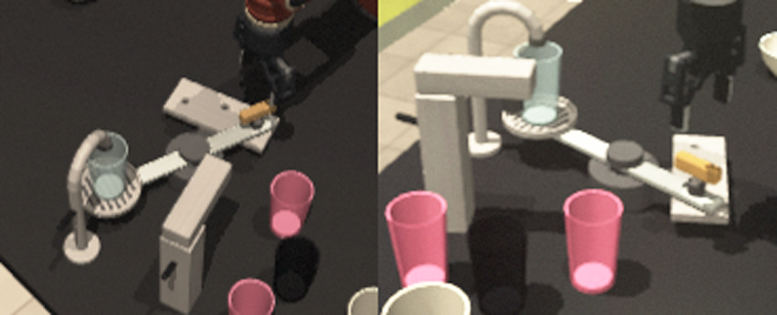

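The picture shows the tray and its upright glass under the swan-neck mouth, at about (110,165) in the left half and (540,75) in the right half. The grip top is back at 0.105 m, so the plunger is fully down, and the gripper is clear.

```bash
python3 -c "
from station import *
print(finish_job())"
```

```text
the job is handed in; nothing more can be done
None
```

The job is handed in: the tray and its upright glass are under the swan-neck tap, the plunger is down in the hole there, nothing else was touched, and the gripper is clear (done in about 7 s; no verdict came back).

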